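# Nudge the blank into the engraving fixture and swing the keeper over it

## Robot

A 7-joint arm with a two-finger parallel gripper is mounted at the origin on a cart in front of the work surface, level with it; the furniture and walls round the work are solid. World frame = base frame: x ahead of the robot, y to its left, z up, the work surface at z = 0. Lengths are in m, angles in rad, forces in N, time in s.
With the tool pointing down it reaches from about 0.4 to 0.9 m from the base axis. Payload 5.6 kg.
Tool frame: the origin (TCP) lies on the centre line of the jaws, within the pads' length; the fingertips stand 19 mm ahead of it and the grasp point (between the pads) is the TCP (robot.nose_length is the distance from the TCP to the fingertips, in m); z points along the fingers, x is the direction in which the jaws open and shut, and the axes are right-handed (so a half turn about z gives the same grasp; the last joint's range is limited). The gripper opens to 92 mm and grips with 3 to 60 N. Pads are 20 mm wide; open, the fingers measure 128 mm over their backs; the gripper's body (75 mm by 189 mm) begins 69 mm behind the grasp point.
Start: joints at [-1.305, 0.468, -0.012, 1.603, 0.006, 1.071, -0.056], TCP at [0.198, 0.619, 0.213] pointing down, gripper open.
Joint ranges: [-2.53, 2.53], [-0.31, 2.02], [-1.57, 1.55], [0.28, 2.44], [-1.29, 4.43], [0.15, 1.84], [-2.92, 2.92]. Speed limits (rad/s): [2.57, 2.57, 3.14, 3.14, 3.14, 3.14, 3.14].

## Interface

Orientations are given as a unit quaternion [x, y, z, w].
In Python, from plant import robot gives the robot as it stands. The module is installed in compiled form; this text tells all that it offers.
- The arm moves only by the tool move_arm, never from a script. Its argument "increments" is a list of rows, each an object with "translation": the shift along the tool's x, y, z in mm, a list of three; "twist": the turn, a rotation vector about the tool's x, y, z in degrees, a list of three. In form: [{"translation": [x, y, z], "twist": [rx, ry, rz]}, ...]. A call has 1 to 20 rows; each row shifts and turns the pose as measured when the row begins, along the tool's axes as they then stand; what a row does not reach is not made up. A row lasts 1/8 s, in which the tool goes at most 62.5 mm and 10.7 degrees, less where a joint would pass 70% of its speed; a pose out of reach is approached as far as the arm can. A call is refused whole if a number of a shift passes 62.5 or a number of a turn 10.7, either way. A call with a gripper value outside its range is refused whole. "hand" is the closure in counts, from 0 (fully open) to 255 (shut), set as the call begins (left out, the last holds). The fingers move at their own pace and stop on an object; "grip_force" is the grip in N (left out, the last holds). Time passes only in rows, so rows that do not move let the fingers close. It gives the time, the measured TCP pose, the force and the opening at its end, in the units of the state.
- robot.read_state(): the state, without advancing time (a new reading comes with each control period).
- robot.snapshot(name): name is "scene" or "top" or "wrist"; returns a dict with "image" (400x640x3 uint8, red, green, blue), "fx", "fy", "cx", "cy" (pixels), "distortion" ([k1, k2, p1, p2, k3] as OpenCV has them; the pictures are not rectified), "xyz" and "rotation" of the camera in the world; the wrist camera has in their place "mount" (4x4, takes a point from camera to tool coordinates, whose origin is the TCP and whose axes are the tool frame's). Camera axes: x right, y down, z forward; pixel columns grow to the right and rows downward; lengths in m; the calibration is good to about 2 mm. A picture is of the moment at which its call begins: read the wrist's pose just before it. There is no depth.
- robot.finish_job(): hands the job in, once; it reports no verdict.
The state is a dict: "time": time; "joint_positions": joint angles; "dq": joint speeds; "joint_efforts": joint torques, N m; "tool_pos": TCP position; "tool_rot": TCP orientation; "contact_force": force on the tool from outside, world axes, zero at the start; "wrist_torque": the same for the moment, N m; "gripper_width": finger opening in m.
Only numpy, scipy, OpenCV 4.12 (cv2) and the standard library are available. Lean on these libraries where they do the work, as an engineer would, in place of code of your own. Each camera call takes 0.05 s, during which the arm holds its last target.

## Task

Push the round brass blank across the plate of the engraving fixture until it drops into the round recess and lies flat in it. Then push the red-knobbed keeper round until it stops across the blank, and take the hand away. Only push with the fingers: do not lift the blank or carry it, and leave the tape measure, the sanding block and the screwdriver where they are.

Things in the scene. Friction and masses are not known exactly. Their poses are not given: they have to be found in the camera images.
- blank: Loose brass disc, 50 mm in diameter, 8 mm thick, about 0.13 kg, flat on the grey plate at the start. Origin: centre of its underside; z points up. Pushed sideways it slides; as it crosses the edge of the recess its leading edge dips first, and when pushed on to the middle it drops in flat.
- fixture: Engraving fixture, fixed to the bench: plywood base 186 x 306 x 12 mm, on it a grey plate 160 (x) x 280 (y) x 14 mm, flat top 26 mm above the bench. Origin: centre of the underside; y runs lengthwise to the keeper end. On x = 0: recess centre at y = +45 mm, keeper pivot at y = +97 mm. The blank starts at the -y end. A 6 mm stop pin stands 11 mm above the plate at x = -11.5, y = +73 mm.
- recess (a point): Centre of the mouth of the round recess in the plate, level with the plate's top: 54 mm in diameter, 8 mm deep, flat dark floor 18 mm above the bench. The blank fits with 2 mm play all round and then lies flush with the plate.
- keeper (a joint): Angle of the keeper about its upright pivot: 0 = at its stop, lying across the middle of the recess (pointing along the fixture's -y); grows anticlockwise seen from above (1.57 = along the fixture's +x), 2.1 at most. Starts open at 1.45 to 1.95. Stiff by friction (about 1.5 N at the knob), stays where it is left, no spring.
- keeper_pivot (a point): Point on the keeper's pivot axis, on top of the pivot, 41 mm above the bench.
- keeper_knob (a point): Centre of the top of the red knob on the keeper's free end, 56 mm from the pivot axis, 60 mm above the bench. Knob: upright cylinder 16 mm in diameter, 40 to 60 mm above the bench, on an 8 mm stem. The arm is a steel bar 16 mm wide, 6 mm thick, underside 4 mm above the plate, ending 12 mm beyond the knob's axis. Push the knob or the side of the arm.
- tape_measure: Yellow and black tape measure lying on the bench, 62 x 81 x 33 mm, bystander. Origin: centre of its underside.
- sanding_block: Cork sanding block on the bench, 66 x 110 x 29 mm, bystander. Origin: centre of its underside.
- screwdriver: Screwdriver with black handle lying on the bench, 27 x 210 x 25 mm, bystander. Origin: centre of its underside.
Not all that is in view belongs to the job. What is meant by the blank is not orange or turquoise, and is the smaller of those in its own colour.

How it is judged:
By the outcome, as a careful person would: the job done as asked, in the order asked, and still so for the second after the job is handed in, with the robot touching nothing.
It also fails if it takes over 56 s, if anything falls off the work surface, if the arm or the gripper's body presses on something with over 40 N, if the wrist force passes 120 N, or if a joint passes its speed limit or range.

## Working session

There is one attempt and no reset: what is moved stays moved. The work goes in short steps, Python scripts to look and compute and a tool call to move; the robot and the scene stay as the last step left them, time stands still between calls to the robot, and variables do not carry over. Pictures are saved under pics/ and viewed, and the job is handed in when it is done.

Besides the shell and the picture viewer there is one more tool, called by a JSON object that holds its "method" and its "body". move_arm: Moves the arm, as the interface text tells. Its arguments: {"type":"object","properties":{"increments":{"type":"array","items":{"type":"object","properties":{"translation":{"type":"array","items":{"type":"number"}},"twist":{"type":"array","items":{"type":"number"}}}}},"hand":{"type":"number"},"grip_force":{"type":"number"}},"required":["increments"]}

```bash
mkdir -p pics; ls
python3 - <<'E'
from plant import robot
import cv2
s=robot.read_state(); print({k:s[k] for k in ('time','tool_pos','tool_rot','gripper_width','contact_force')}, robot.nose_length)
for n in('scene','top','wrist'):
    d=robot.snapshot(n); cv2.imwrite(f'pics/{n}0.png',d['image'][:,:,::-1]); print(n,{k:v for k,v in d.items() if k!='image'})
E
```

```text
pics
{'time': 0.0, 'tool_pos': array([0.19742832, 0.61869516, 0.21237102]), 'tool_rot': array([ 8.07456549e-01,  5.89926426e-01, -6.54689343e-04,  5.51129017e-04]), 'gripper_width': 0.09236557065491907, 'contact_force': array([-0.16140875, -0.05346895,  0.52649528])} 0.019
scene {'fx': 380.9130660636378, 'fy': 380.9130660636378, 'cx': 320.69502210090377, 'cy': 197.83342751260807, 'distortion': array([-0.00026538,  0.        ,  0.        ,  0.        ,  0.        ]), 'xyz': array([-0.10213704, -0.30964616,  0.71081854]), 'rotation': array([ 0.75883272, -0.50521315,  0.2197125 , -0.34736004])}
top {'fx': 412.12909846997735, 'fy': 412.12909846997735, 'cx': 318.3731474884853, 'cy': 202.92643319621698, 'distortion': array([-7.24366279e-05,  0.00000000e+00,  0.00000000e+00,  0.00000000e+00,
        0.00000000e+00]), 'xyz': array([0.47391956, 0.0038668 , 1.1154396 ]), 'rotation': array([-0.70003468,  0.71373894, -0.02197015,  0.00674425])}
wrist {'fx': 282.9034969100136, 'fy': 282.9034969100136, 'cx': 320.30104962840306, 'cy': 193.7777684891399, 'distortion': array([0.00637217, 0.        , 0.        , 0.        , 0.        ]), 'mount': array([[ 9.99999363e-01,  1.12551099e-03, -9.00257164e-05,
         6.34279861e-04],
       [-1.07295173e-03,  9.72072396e-01,  2.34678731e-01,
        -6.67096940e-02],
       [ 3.51645005e-04, -2.34678484e-01,  9.72072984e-01,
        -1.71959315e-01],
       [ 0.00000000e+00,  0.00000000e+00,  0.00000000e+00,
         1.00000000e+00]])}
```

View pics/top0.png

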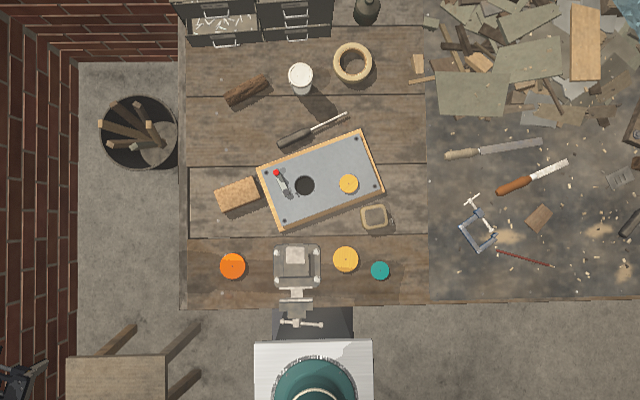

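View pics/scene0.png

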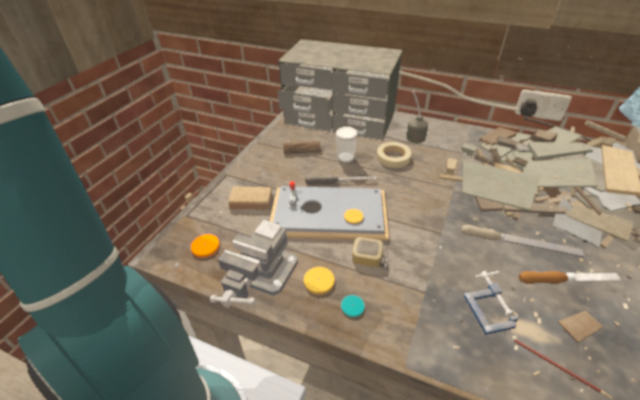

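The top view shows the fixture around (320,180). The blank is the brass disc on the plate at (348,183), the recess is at (305,185) and the red knob at (277,173). The larger yellow disc at (345,259) is a decoy.

Run:
```python
import cv2
im=cv2.imread('pics/top0.png')[110:250,205:405]
cv2.imwrite('pics/top0z.png',cv2.resize(im,None,fx=4,fy=4,interpolation=cv2.INTER_CUBIC))
```

```text
(no output)
```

View pics/top0z.png

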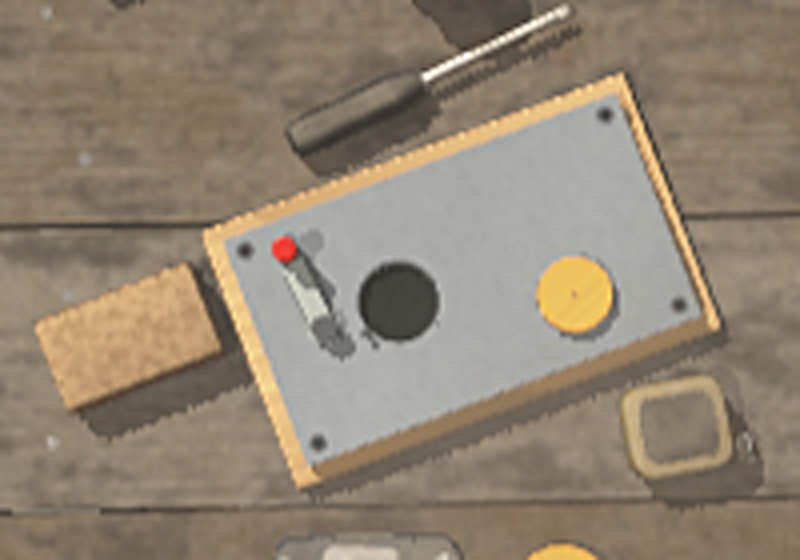

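```bash
cat > h.py <<'E'
import numpy as np, cv2
from scipy.spatial.transform import Rotation as R
def ray(d,uv,z,pose=None):
    K=np.array([[d['fx'],0,d['cx']],[0,d['fy'],d['cy']],[0,0,1]])
    p=cv2.undistortPoints(np.array(uv,float).reshape(-1,1,2),K,d['distortion'])[:,0]
    v=np.c_[p,np.ones(len(p))]
    if pose is None: Rm=R.from_quat(d['rotation']).as_matrix();o=np.array(d['xyz'])
    else:
        T=np.eye(4);T[:3,:3]=R.from_quat(pose[1]).as_matrix();T[:3,3]=pose[0];T=T@d['mount'];Rm=T[:3,:3];o=T[:3,3]
    w=v@Rm.T
    return (o+w*((np.broadcast_to(z,len(w))-o[2])/w[:,2])[:,None])
def proj(d,P,pose=None):
    P=np.array(P,float).reshape(-1,3)
    if pose is None: Rm=R.from_quat(d['rotation']).as_matrix();o=np.array(d['xyz'])
    else:
        T=np.eye(4);T[:3,:3]=R.from_quat(pose[1]).as_matrix();T[:3,3]=pose[0];T=T@d['mount'];Rm=T[:3,:3];o=T[:3,3]
    K=np.array([[d['fx'],0,d['cx']],[0,d['fy'],d['cy']],[0,0,1]])
    return cv2.projectPoints((P-o)@Rm,np.zeros(3),np.zeros(3),K,d['distortion'])[0][:,0]
def blob(m,near):
    n,l,s,c=cv2.connectedComponentsWithStats(m.astype(np.uint8))
    i=min(range(1,n),key=lambda i:np.hypot(*(c[i]-near))-(0 if s[i,4]>15 else -1e3))
    return c[i],s[i,4]
E
python3 - <<'E'
from plant import robot
from h import *
d=robot.snapshot('top'); im=d['image'].astype(int)
r,g,b=im[...,0],im[...,1],im[...,2]
z2=lambda x,y:((x+.5)/4-.5+205,(y+.5)/4-.5+110)
rec=blob(im.sum(2)<170,(304,185)); bl=blob((r>180)&(g>130)&(b<120),(348,183)); kn=blob((r>180)&(g<90),(276,172))
print(rec,bl,kn)
rc=ray(d,[rec[0]],.026)[0]; bc=ray(d,[bl[0]],.034)[0]; kc=ray(d,[kn[0]],.06)[0]
print(rc,bc,kc)
P=ray(d,[z2(224,237),z2(612,95),z2(705,317),z2(312,464)],.026);print(P, P.mean(0))
yax=(P[0]+P[3]-P[1]-P[2]);th=np.arctan2(yax[1],yax[0]);print('y axis ang',np.degrees(th))
xax=(P[1]+P[0]-P[2]-P[3]);print(np.degrees(np.arctan2(xax[1],xax[0])))
for c in (.045,): print(P.mean(0)+c*yax/np.linalg.norm(yax), P.mean(0)+.097*yax/np.linalg.norm(yax))
E
```

```text
(array([298.46875, 181.65625]), np.int32(32)) (array([348.28727273, 183.34545455]), np.int32(275)) (array([275.48, 171.92]), np.int32(25))
[0.57534802 0.03157546 0.026     ] [ 0.56779478 -0.09974278  0.034     ] [0.59828697 0.08919375 0.06      ]
[[ 0.61106633  0.13105889  0.026     ]
 [ 0.70180128 -0.12852974  0.026     ]
 [ 0.55219449 -0.18694616  0.026     ]
 [ 0.45989171  0.07536551  0.026     ]] [ 0.58123845 -0.02726287  0.026     ]
y axis ang 109.32648224276925
20.77563616082539
[0.56634568 0.01520129 0.026     ] [0.54913624 0.06427099 0.026     ]
```

```bash
cat >> h.py <<'E'
def plan(p,q,wps,z1):
    """wps: list of (xyz, tool-x angle deg world, nrows); prints tool-frame rows assuming tool straight down"""
    x=R.from_quat(q).as_matrix()[:,0]; a=np.degrees(np.arctan2(x[1],x[0])); p=np.array(p,float); out=[]
    for tgt,ang,n in wps:
        st=(np.array(tgt)-p)/n; da=(ang-a)/n
        for i in range(n):
            c,s=np.cos(np.radians(a)),np.sin(np.radians(a))
            M=np.array([[c,s,0],[s,-c,0],[0,0,-1]])
            out.append((np.round(st@M*1000).tolist(),round(-da,1)))
            p=p+st;a+=da
    return out
E
python3 - <<'E'
from plant import robot
from h import *
d=robot.snapshot('top'); im=d['image'].astype(int)
g=im.sum(2)
m=(g<230).astype(np.uint8)[170:200,290:318]
n,l,s,c=cv2.connectedComponentsWithStats(m);print(s[1:],c[1:]+[290,170])
print(ray(d,[(304.4,184.9)],.026))
sc=robot.snapshot('scene'); 
for nm,x in(('s',sc),):
    c=cv2.resize(x['image'][160:270,250:410],None,fx=5,fy=5,interpolation=cv2.INTER_CUBIC);cv2.imwrite('pics/sc0z.png',c[:,:,::-1])
s=robot.read_state();w=plan(s['tool_pos'],s['tool_rot'],[((.42,.42,.25),48,6),((.57,-.15,.2),0,14)],0)
for r in w: print(r)
E
```

```text
[[  5   6  19  19 289]] [[304.07266436 185.04844291]]
[[0.56645076 0.01603199 0.026     ]]
([-20.0, 45.0, -6.0], np.float64(4.1))
([-17.0, 47.0, -6.0], np.float64(4.1))
([-14.0, 48.0, -6.0], np.float64(4.1))
([-10.0, 49.0, -6.0], np.float64(4.1))
([-7.0, 49.0, -6.0], np.float64(4.1))
([-3.0, 50.0, -6.0], np.float64(4.1))
([-23.0, 35.0, 4.0], np.float64(3.4))
([-21.0, 37.0, 4.0], np.float64(3.4))
([-19.0, 38.0, 4.0], np.float64(3.4))
([-16.0, 39.0, 4.0], np.float64(3.4))
([-14.0, 40.0, 4.0], np.float64(3.4))
([-12.0, 40.0, 4.0], np.float64(3.4))
([-9.0, 41.0, 4.0], np.float64(3.4))
([-7.0, 42.0, 4.0], np.float64(3.4))
([-4.0, 42.0, 4.0], np.float64(3.4))
([-2.0, 42.0, 4.0], np.float64(3.4))
([1.0, 42.0, 4.0], np.float64(3.4))
([3.0, 42.0, 4.0], np.float64(3.4))
([6.0, 42.0, 4.0], np.float64(3.4))
([8.0, 41.0, 4.0], np.float64(3.4))
```

View pics/sc0z.png

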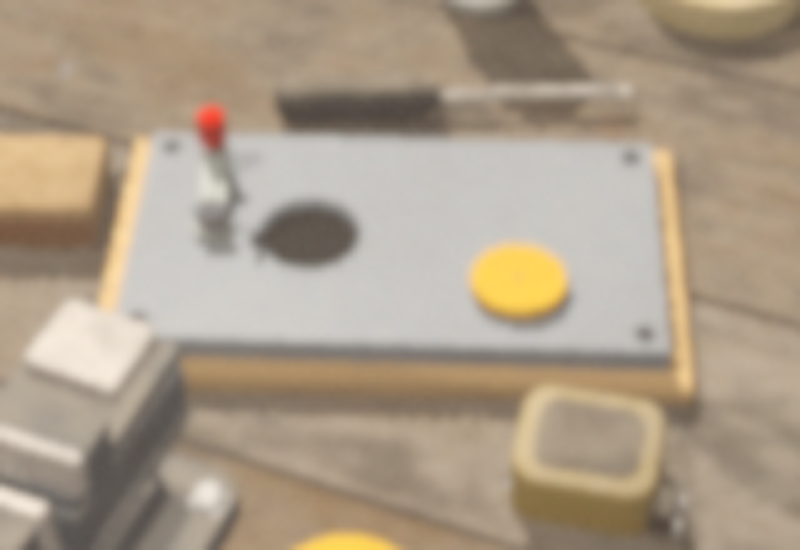

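The scene view confirms the blank on the plate, the open recess, and the pin beside the recess. The vice is clear of my route.

{"method": "move_arm", "body": {"increments": [{"translation":[-20,45,-6],"twist":[0,0,4.1]},{"translation":[-17,47,-6],"twist":[0,0,4.1]},{"translation":[-14,48,-6],"twist":[0,0,4.1]},{"translation":[-10,49,-6],"twist":[0,0,4.1]},{"translation":[-7,49,-6],"twist":[0,0,4.1]},{"translation":[-3,50,-6],"twist":[0,0,4.1]},{"translation":[-23,35,4],"twist":[0,0,3.4]},{"translation":[-21,37,4],"twist":[0,0,3.4]},{"translation":[-19,38,4],"twist":[0,0,3.4]},{"translation":[-16,39,4],"twist":[0,0,3.4]},{"translation":[-14,40,4],"twist":[0,0,3.4]},{"translation":[-12,40,4],"twist":[0,0,3.4]},{"translation":[-9,41,4],"twist":[0,0,3.4]},{"translation":[-7,42,4],"twist":[0,0,3.4]},{"translation":[-4,42,4],"twist":[0,0,3.4]},{"translation":[-2,42,4],"twist":[0,0,3.4]},{"translation":[1,42,4],"twist":[0,0,3.4]},{"translation":[3,42,4],"twist":[0,0,3.4]},{"translation":[6,42,4],"twist":[0,0,3.4]},{"translation":[8,41,4],"twist":[0,0,3.4]}], "hand": 172, "grip_force": 20}}

```text
time: 2.8
tool_pos: [0.5666, -0.1753, 0.1926]
tool_rot: [1.0, -0.015, 0.003, -0.002]
contact_force: [1.0, -0.4, -0.4]
gripper_width: 0.0299
```

```bash
cat >> h.py <<'E'
def look(name,tag):
    from plant import robot
    s=robot.read_state();d=robot.snapshot(name);cv2.imwrite(f'pics/{tag}.png',d['image'][:,:,::-1]);return s,d
E
python3 - <<'E'
from h import *
s,d=look('wrist','w1'); print(s['tool_pos'],s['tool_rot'],s['gripper_width'])
pose=(s['tool_pos'],s['tool_rot'])
print('expect blank,recess,knob px',proj(d,[(.5678,-.0997,.034),(.5664,.016,.026),(.5983,.0892,.06)],pose))
im=d['image'].astype(int);r,g,b=im[...,0],im[...,1],im[...,2]
m=((r>170)&(g>120)&(b<120)).astype(np.uint8)
n,l,st,c=cv2.connectedComponentsWithStats(m)
for i in range(1,n):
    if st[i,4]>200: print(st[i],c[i],ray(d,[c[i]],.034,pose))
look('top','t1')
E
```

```text
[ 0.56655389 -0.17527338  0.19260554] [ 0.99987327 -0.01547895  0.0027871  -0.00246645] 0.029905216159805275
expect blank,recess,knob px [[ 319.43688727  117.78415006]
 [ 314.75670178    5.03643785]
 [ 347.56641054 -106.58566599]]
[ 124   84   63   62 2953] [154.87707416 114.68743651] [[ 0.38352602 -0.09104773  0.034     ]]
[ 299  100   44   45 1434] [320.986053   121.47001395] [[ 0.569431   -0.10378163  0.034     ]]
[306 150 138  52 310] [369.17096774 177.23225806] [[ 0.62469337 -0.16954742  0.034     ]]
[242 262  11  56 304] [246.29605263 290.21710526] [[ 0.46588647 -0.31395104  0.034     ]]
```

View pics/w1.png

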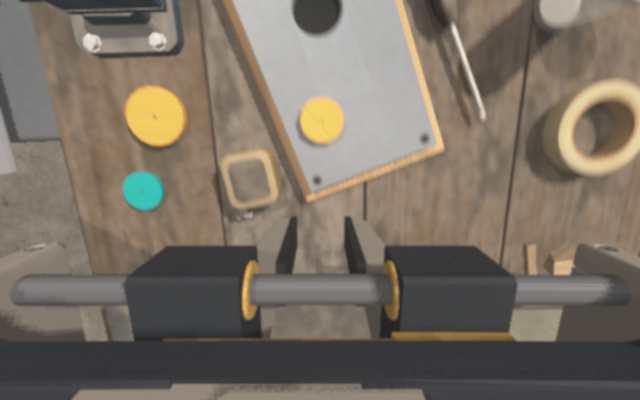

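The wrist view shows the blank at (321,121) and the recess at (317,9). Both sit about 3 px from where the top view predicts, so their relative geometry agrees. The fingers are 30 mm apart, behind the blank.

{"method": "move_arm", "body": {"increments": [{"translation":[1,-5,30],"twist":[0,0,-1.2]},{"translation":[1,-5,30],"twist":[0,0,-1.2]},{"translation":[0,-5,30],"twist":[0,0,0]},{"translation":[0,0,30],"twist":[0,0,0]},{"translation":[0,0,15],"twist":[0,0,0]},{"translation":[0,0,5],"twist":[0,0,0]},{"translation":[0,0,0],"twist":[0,0,0]}]}}

```text
time: 3.78
tool_pos: [0.5709, -0.1597, 0.0503]
tool_rot: [1.0, 0.006, 0.004, -0.002]
contact_force: [0.0, 0.6, 0.2]
gripper_width: 0.0299
```

{"method": "move_arm", "body": {"increments": [{"translation":[-2,0,3],"twist":[0,0,0]},{"translation":[0,-6,0],"twist":[0,0,0]},{"translation":[0,-6,0],"twist":[0,0,0]},{"translation":[0,-6,0],"twist":[0,0,0]},{"translation":[0,-6,0],"twist":[0,0,0]},{"translation":[0,-6,0],"twist":[0,0,0]},{"translation":[0,-6,0],"twist":[0,0,0]},{"translation":[0,0,0],"twist":[0,0,0]}]}}

```text
time: 4.78
tool_pos: [0.5702, -0.1205, 0.0499]
tool_rot: [1.0, 0.007, 0.007, -0.002]
contact_force: [-0.7, 0.7, -0.4]
gripper_width: 0.0298
```

```bash
cat > chk.py <<'E'
import sys
from h import *
t=sys.argv[1]
s,d=look('wrist','w'+t); pose=(s['tool_pos'],s['tool_rot'])
print(s['time'],s['tool_pos'],s['tool_rot'],s['contact_force'])
s2,e=look('top','t'+t)
z=e['image'][130:230,250:380]; cv2.imwrite(f'pics/tz{t}.png',cv2.resize(z,None,fx=6,fy=6,interpolation=cv2.INTER_CUBIC)[:,:,::-1])
im=d['image'].astype(int);r,g,b=im[...,0],im[...,1],im[...,2]
m=((r>150)&(g>110)&(b<110)).astype(np.uint8)
n,l,st,c=cv2.connectedComponentsWithStats(m)
for i in range(1,n):
    if st[i,4]>800: print(st[i],c[i],ray(d,[c[i]],.034,pose))
E
python3 chk.py 2
```

```text
4.775 [ 0.57019994 -0.12053098  0.0498703 ] [ 0.99995407  0.0065026   0.00671173 -0.00212723] [-0.73784016  0.72023176 -0.36709448]
[   0  122  107   94 7712] [ 51.2970695  167.38083506] [[ 0.39242422 -0.08353597  0.034     ]]
[ 284  158   72   71 3972] [319.80991944 193.27114804] [[ 0.56886582 -0.09907816  0.034     ]]
```

View pics/w2.png

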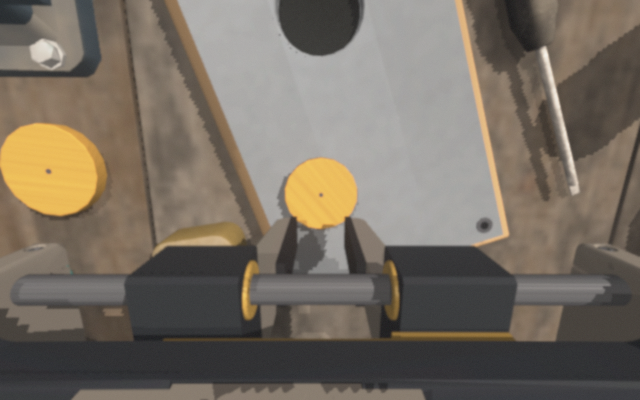

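View pics/tz2.png

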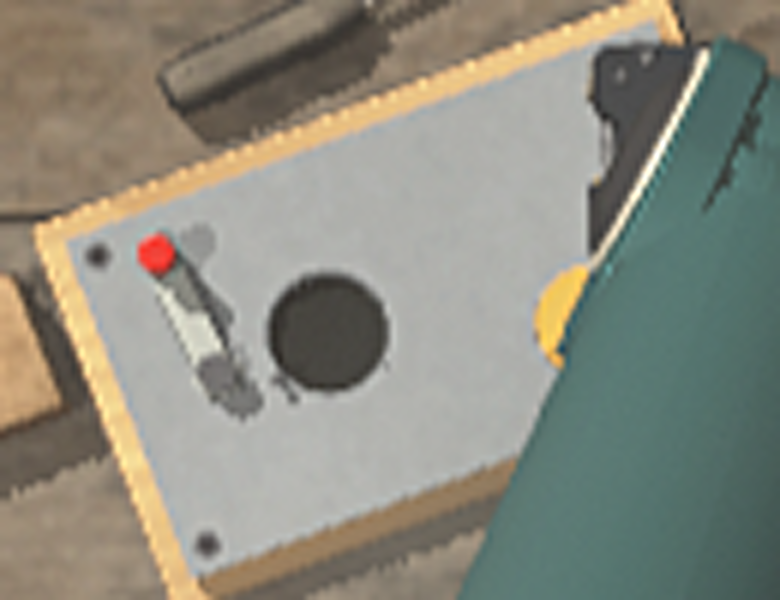

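The wrist view shows the blank at (320,193), seated against both fingertips, with the recess straight ahead at (320,12). I'll correct the small tilt and the height, then keep pushing.

{"method": "move_arm", "body": {"increments": [{"translation":[0,0,3],"twist":[-0.3,-0.8,0]},{"translation":[0,0,1],"twist":[0,0,0]},{"translation":[0,-8,0],"twist":[0,0,0]},{"translation":[0,-8,0],"twist":[0,0,0]},{"translation":[0,-8,0],"twist":[0,0,0]},{"translation":[0,-8,0],"twist":[0,0,0]},{"translation":[0,-8,0],"twist":[0,0,0]},{"translation":[0,-8,0],"twist":[0,0,0]},{"translation":[0,0,0],"twist":[0,0,0]}]}}

```text
time: 6.0
tool_pos: [0.5696, -0.0695, 0.0455]
tool_rot: [1.0, 0.006, -0.001, 0.001]
contact_force: [0.5, -0.1, 0.3]
gripper_width: 0.0304
```

```bash
python3 chk.py 3
```

```text
6.0 [ 0.56959461 -0.06952342  0.04546478] [ 9.99979895e-01  6.24967513e-03 -7.33894684e-04  7.82424338e-04] [ 0.49243388 -0.12810867  0.32368836]
[136   0  87 180 850] [173.09176471  72.34588235] [[0.47863127 0.02665007 0.034     ]]
[  16  161  101  114 5923] [ 68.42225224 226.1745737 ] [[ 0.39661132 -0.07258239  0.034     ]]
[ 297  231   52   43 1103] [329.37352675 251.1631913 ] [[ 0.57528089 -0.08874433  0.034     ]]
```

View pics/w3.png

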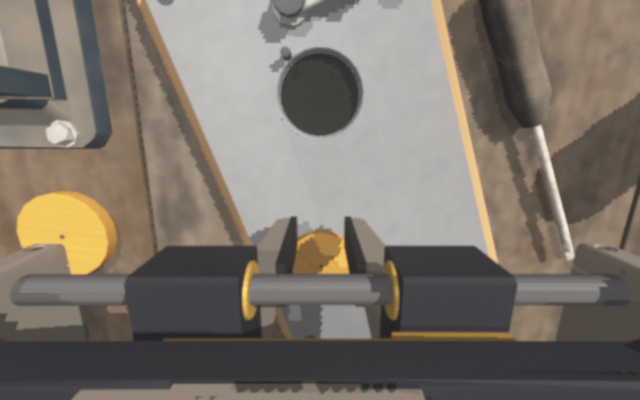

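View pics/tz3.png

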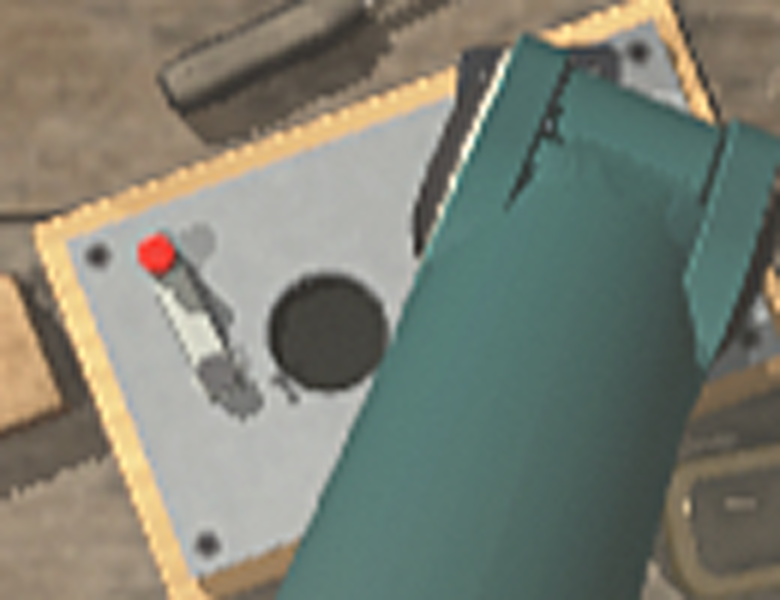

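Run:
```python
from plant import robot
from h import *
s=robot.read_state();d=robot.snapshot('wrist');pose=(s['tool_pos'],s['tool_rot'])
p=s['tool_pos']
for z in(.0275,.034): print(proj(d,[(p[0]+dx,p[1]+dy,z) for dy in(.01,0,-.01) for dx in(-.015,.015)],pose).round().tolist())
print(ray(d,[(320,92)],.026,pose),ray(d,[(320,231)],.034,pose))
c=cv2.resize(d['image'][200:340,240:400],None,fx=5,fy=4.2,interpolation=cv2.INTER_CUBIC);cv2.imwrite('pics/wz3.png',c[:,:,::-1])
d=robot.snapshot('scene')
c=cv2.resize(d['image'][160:270,250:410],None,fx=5,fy=5,interpolation=cv2.INTER_CUBIC);cv2.imwrite('pics/sz3.png',c[:,:,::-1])
```

```text
[[300.0, 208.0], [343.0, 209.0], [300.0, 222.0], [343.0, 222.0], [300.0, 235.0], [342.0, 235.0]]
[[300.0, 211.0], [344.0, 211.0], [300.0, 225.0], [344.0, 225.0], [300.0, 238.0], [343.0, 239.0]]
[[0.5673399 0.0165388 0.026    ]] [[ 0.56846399 -0.07489599  0.034     ]]
```

View pics/wz3.png

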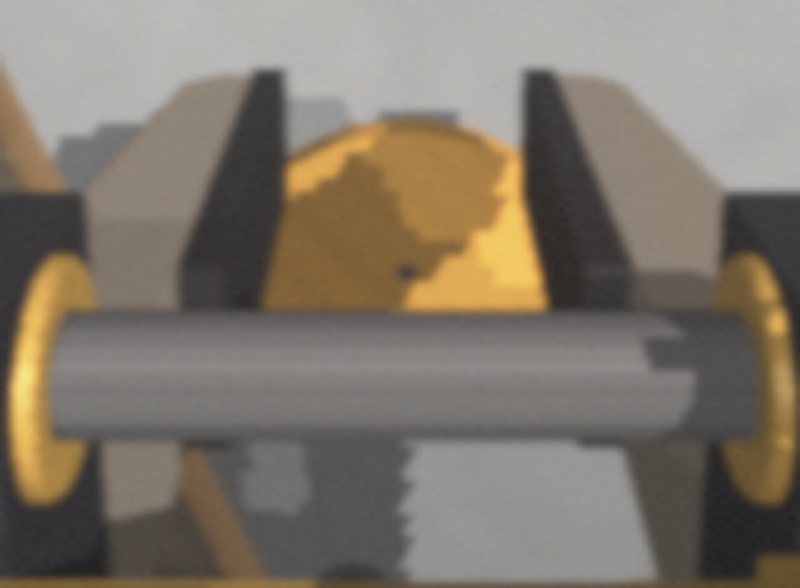

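View pics/sz3.png

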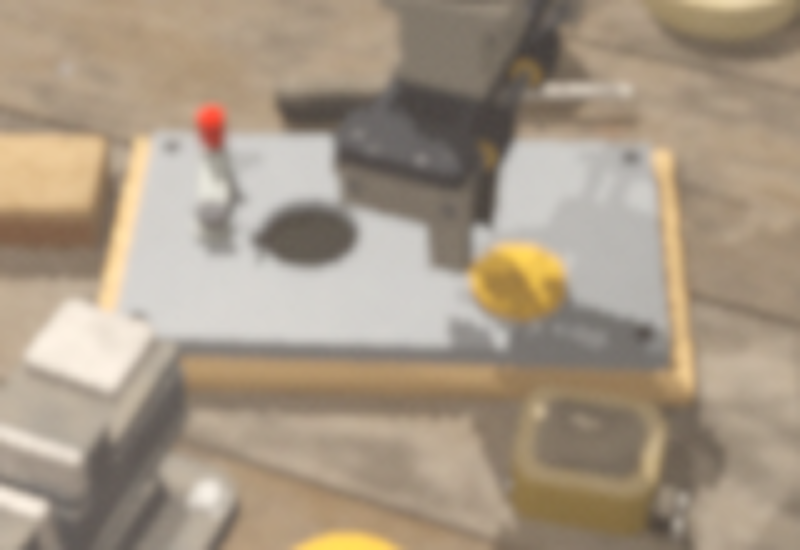

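Run:
```python
from plant import robot
from h import *
s=robot.read_state();d=robot.snapshot('scene');p=s['tool_pos'];print(p)
for z in (.0265,.036,.046,.056):
  q=proj(d,[(p[0]+dx,p[1]+dy,z) for dx in(-.033,-.015) for dy in(-.01,.01)]); print(z,((q-[250,160])*5).round().tolist())
```

```text
[ 0.56951971 -0.07109109  0.0455481 ]
0.0265 [[458.0, 316.0], [421.0, 305.0], [471.0, 292.0], [434.0, 282.0]]
0.036 [[459.0, 302.0], [422.0, 292.0], [471.0, 279.0], [435.0, 269.0]]
0.046 [[459.0, 288.0], [422.0, 277.0], [472.0, 265.0], [435.0, 255.0]]
0.056 [[459.0, 274.0], [422.0, 263.0], [472.0, 250.0], [435.0, 240.0]]
```

The fingers passed over the blank without moving it. The blank is still at (320,265) in the wrist view, and three independent estimates (gap, row, scene view) put the tips about level with the TCP, not 19 mm ahead. I'll back off and go lower, checking by force.

{"method": "move_arm", "body": {"increments": [{"translation":[0,15,-3],"twist":[0,0,0]},{"translation":[0,20,0],"twist":[0,0,0]},{"translation":[0,20,0],"twist":[0,0,0]},{"translation":[-1,20,0],"twist":[0,0,0]},{"translation":[0,5,0],"twist":[0,0,0]},{"translation":[0,0,5],"twist":[0,0,0]},{"translation":[0,0,4],"twist":[0,0,0]},{"translation":[0,0,0],"twist":[0,0,0]}]}}

```text
time: 7.25
tool_pos: [0.5684, -0.1608, 0.0395]
tool_rot: [1.0, 0.003, -0.001, 0.002]
contact_force: [0.1, -0.8, 0.1]
gripper_width: 0.0298
```

```bash
cat >> chk.py <<'E'
e=robot.snapshot('scene') if 0 else None
from plant import robot
e=robot.snapshot('scene');c=cv2.resize(e['image'][160:270,250:410],None,fx=5,fy=5,interpolation=cv2.INTER_CUBIC);cv2.imwrite(f'pics/sz{t}.png',c[:,:,::-1])
E
python3 chk.py 4
```

```text
7.25 [ 0.56837934 -0.16080159  0.03951698] [ 9.99994637e-01  2.52318842e-03 -5.68083674e-04  2.00929123e-03] [ 0.09142323 -0.78245644  0.12366518]
[   0   60   92  107 7742] [ 39.5356497  113.59028675] [[ 0.39860908 -0.08879803  0.034     ]]
[ 284   93   80   83 5117] [323.43814735 133.84053156] [[ 0.56899216 -0.09941369  0.034     ]]
```

View pics/w4.png

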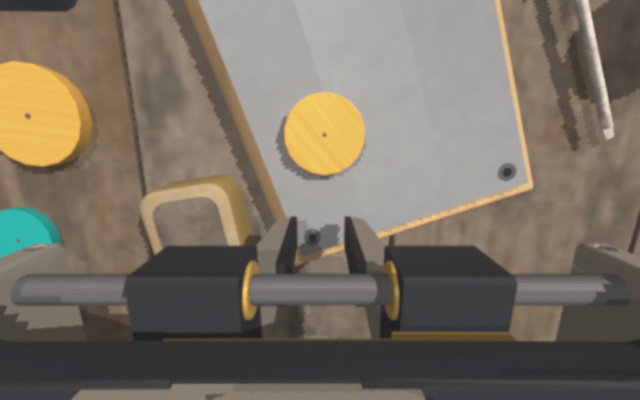

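View pics/sz4.png

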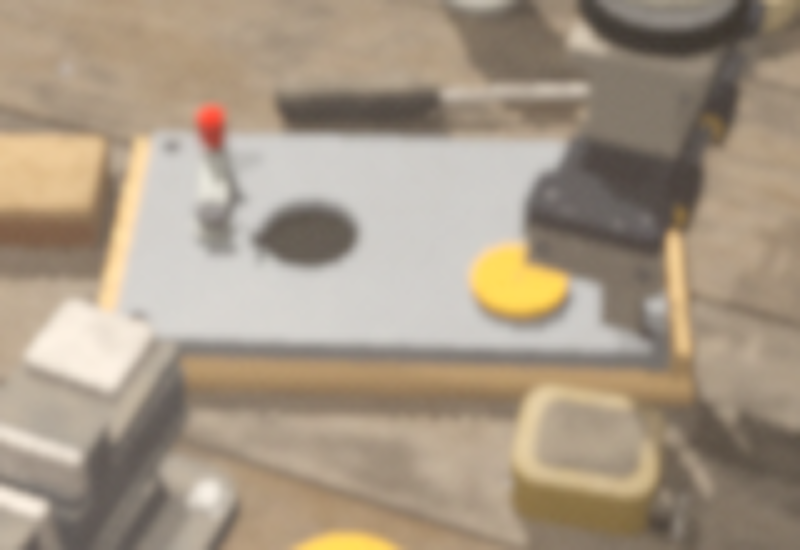

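{"method": "move_arm", "body": {"increments": [{"translation":[0.5,-4,4],"twist":[0,0,0]},{"translation":[0,-4,4],"twist":[0,0,0]},{"translation":[0,0,1],"twist":[0,0,0]},{"translation":[0,0,0],"twist":[0,0,0]}]}}

```text
time: 7.9
tool_pos: [0.5695, -0.1514, 0.0304]
tool_rot: [1.0, 0.003, -0.0, 0.002]
contact_force: [0.4, -0.4, -0.6]
gripper_width: 0.0301
```

{"method": "move_arm", "body": {"increments": [{"translation":[0,0,1.5],"twist":[0,0,0]},{"translation":[0,-7,0],"twist":[0,0,0]},{"translation":[0,-7,0],"twist":[0,0,0]},{"translation":[0,-7,0],"twist":[0,0,0]},{"translation":[0,-7,0],"twist":[0,0,0]},{"translation":[0,-7,0],"twist":[0,0,0]},{"translation":[0,-5,0],"twist":[0,0,0]},{"translation":[0,0,0],"twist":[0,0,0]}]}}

```text
time: 8.9
tool_pos: [0.5695, -0.1085, 0.029]
tool_rot: [1.0, 0.004, 0.0, 0.002]
contact_force: [0.1, -0.5, 0.2]
gripper_width: 0.0301
```

```bash
python3 chk.py 5
```

```text
8.9 [ 0.56949149 -0.10854071  0.02895267] [9.99991284e-01 3.54220627e-03 2.98925761e-04 2.18972551e-03] [ 0.10352961 -0.49644662  0.23778081]
[   0  142   92   99 7407] [ 40.01890104 190.65424598] [[ 0.39998208 -0.08180032  0.034     ]]
[ 279  145   82   81 5174] [319.5574024  184.95941245] [[ 0.56785448 -0.07693284  0.034     ]]
```

View pics/w5.png

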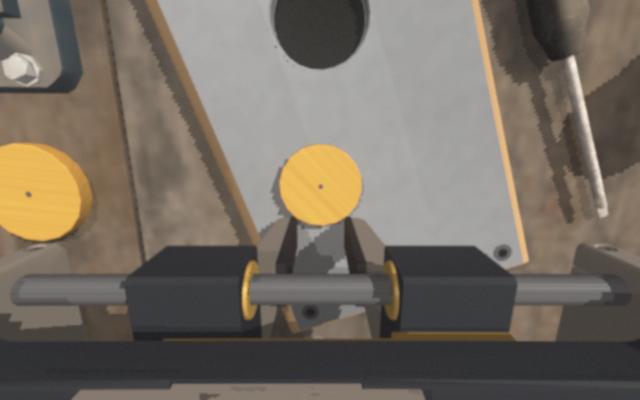

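The blank now follows the fingers, centred at (320,185), with the recess straight ahead at (320,20).

{"method": "move_arm", "body": {"increments": [{"translation":[0,-7,0.5],"twist":[0,0,0]},{"translation":[0,-7,0],"twist":[0,0,0]},{"translation":[0,-7,0],"twist":[0,0,0]},{"translation":[0,-7,0],"twist":[0,0,0]},{"translation":[0,-7,0],"twist":[0,0,0]},{"translation":[0,-7,0],"twist":[0,0,0]},{"translation":[0,-7,0],"twist":[0,0,0]},{"translation":[0,-5,0],"twist":[0,0,0]},{"translation":[0,0,0],"twist":[0,0,0]}]}}

```text
time: 10.18
tool_pos: [0.5695, -0.0521, 0.0285]
tool_rot: [1.0, 0.003, 0.001, 0.003]
contact_force: [0.4, 0.4, 0.1]
gripper_width: 0.0298
```

```bash
python3 chk.py 6
```

```text
10.175 [ 0.56946591 -0.0521345   0.02847769] [9.99991796e-01 2.89008163e-03 7.87925925e-04 2.72674910e-03] [0.39640979 0.43443569 0.11844971]
[ 279  144   82   82 5236] [319.65699007 184.94900688] [[ 0.56792408 -0.02040509  0.034     ]]
[   0  210  105   65 3052] [ 57.80111402 243.85714286] [[ 0.40384487 -0.059286    0.034     ]]
```

View pics/w6.png

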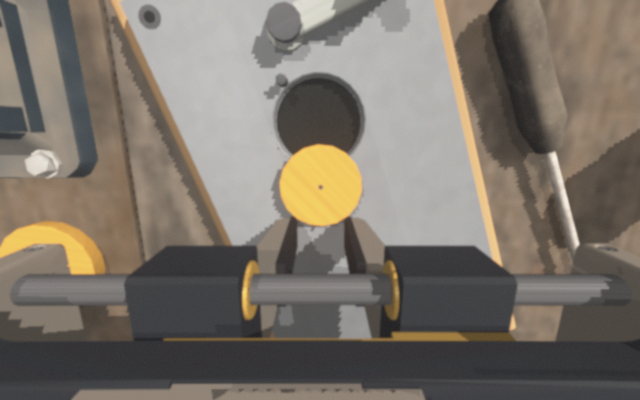

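{"method": "move_arm", "body": {"increments": [{"translation":[0,-5,0],"twist":[0,0,0]},{"translation":[0,-5,0],"twist":[0,0,0]},{"translation":[0,-5,0],"twist":[0,0,0]},{"translation":[0,-5,0],"twist":[0,0,0]},{"translation":[0,-5,0],"twist":[0,0,0]},{"translation":[0,-5,0],"twist":[0,0,0]},{"translation":[0,-2,0],"twist":[0,0,0]},{"translation":[0,0,0],"twist":[0,0,0]}]}}

```text
time: 11.32
tool_pos: [0.5689, -0.0186, 0.0281]
tool_rot: [1.0, 0.002, 0.0, 0.003]
contact_force: [-0.3, 0.1, -0.1]
gripper_width: 0.0296
```

```bash
python3 chk.py 7
```

```text
11.325 [ 0.56894787 -0.01859058  0.02806288] [9.99993223e-01 2.34685508e-03 4.78623057e-04 2.79583295e-03] [-0.32984972  0.07980576 -0.11463361]
[ 279  144   83   83 3946] [323.04586923 188.25823619] [[0.5694875  0.01121034 0.034     ]]
```

View pics/w7.png

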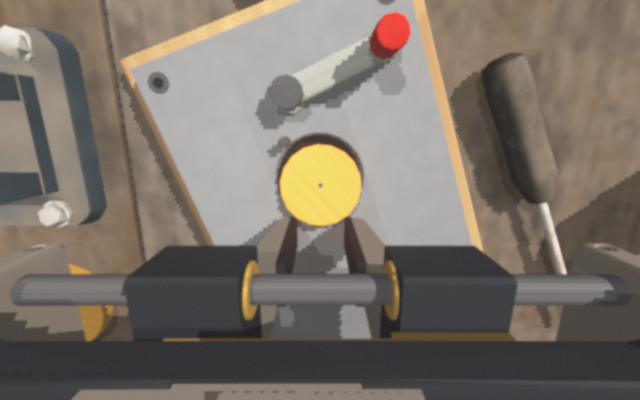

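The blank at (320,185) is nearly over the recess, with a dark crescent left at the far edge. A few more millimetres should do it.

{"method": "move_arm", "body": {"increments": [{"translation":[0,-2,0],"twist":[0,0,0]},{"translation":[0,-2,0],"twist":[0,0,0]},{"translation":[0,-1,0],"twist":[0,0,0]},{"translation":[0,0,0],"twist":[0,0,0]}]}}

```text
time: 11.98
tool_pos: [0.5689, -0.0138, 0.0281]
tool_rot: [1.0, 0.002, 0.0, 0.003]
contact_force: [0.2, -0.5, -0.6]
gripper_width: 0.0299
```

```bash
python3 chk.py 8
```

```text
11.975 [ 0.56891179 -0.01379019  0.02805639] [9.99994328e-01 1.85956585e-03 4.54189678e-04 2.77133937e-03] [ 0.20413912 -0.51819555 -0.62198866]
[ 281  147   80   78 4899] [320.35619514 185.43110839] [[0.56785673 0.0177383  0.034     ]]
```

View pics/w8.png

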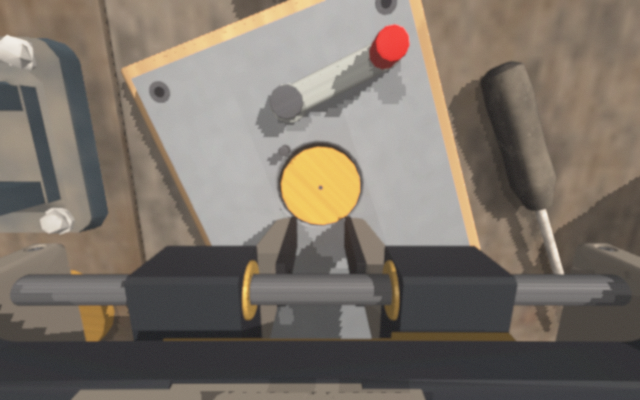

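The brass face has shrunk from 82 to about 79 px and shows an even dark ring all round, centred at (321,185), so it looks dropped in flush. I'll lift clear, shut the hand, and check.

{"method": "move_arm", "body": {"increments": [{"translation":[0,4,0],"twist":[0,0,0]},{"translation":[0,4,-10],"twist":[0,0,0]},{"translation":[0,10,-40],"twist":[0,0,0]},{"translation":[0,10,-50],"twist":[0,0,0]},{"translation":[0,10,-30],"twist":[0,0,0]},{"translation":[0,10,0],"twist":[0,0,0]},{"translation":[0,0,0],"twist":[0,0,0]}], "hand": 255}}

```text
time: 13.0
tool_pos: [0.5685, -0.0653, 0.1642]
tool_rot: [1.0, 0.0, 0.001, 0.003]
contact_force: [-0.8, -0.0, 0.0]
gripper_width: 0.0002
```

```bash
python3 chk.py 9
python3 - <<'E'
from plant import robot
print(robot.read_state()['gripper_width'],robot.read_state()['joint_positions'])
E
```

```text
13.0 [ 0.56848436 -0.0653317   0.16422782] [9.99994967e-01 4.37014749e-04 6.98681969e-04 3.06372054e-03] [-0.84139072 -0.04579245  0.03607671]
[ 297   86   48   49 1866] [320.3210075  110.07770632] [[0.56763651 0.01554347 0.034     ]]
[ 121  155   66   76 3010] [153.93920266 199.62724252] [[ 0.38461625 -0.07962433  0.034     ]]
0.00047662787809748077 [-0.40274263  0.43012786  0.58010757  1.87433215 -0.28383453  0.92003848
  0.31202946]
```

View pics/w9.png

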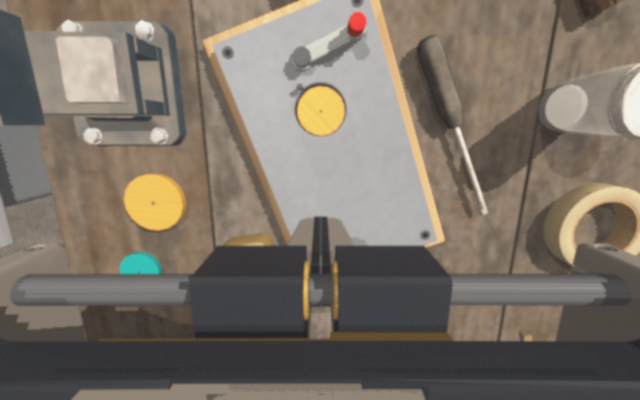

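View pics/sz9.png

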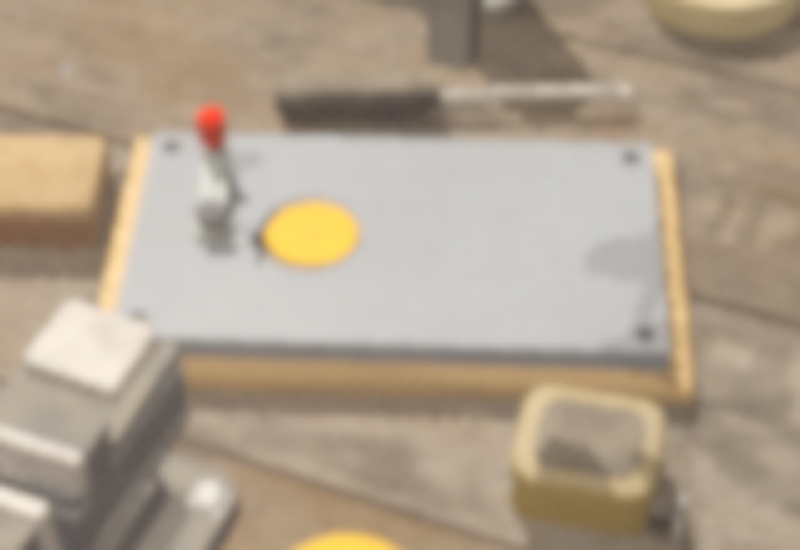

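The blank lies flush in the recess in both views, with no side wall visible. Next I'll locate the pivot and knob for the keeper.

Run:
```python
from plant import robot
from h import *
s=robot.read_state();d=robot.snapshot('wrist');pose=(s['tool_pos'],s['tool_rot'])
im=d['image'].astype(int);r,g,b=im[...,0],im[...,1],im[...,2]
n,l,st,c=cv2.connectedComponentsWithStats(((r>170)&(g<80)).astype(np.uint8))
for i in range(1,n):
    if st[i,4]>60: print(st[i],c[i])
z=cv2.resize(d['image'][0:140,260:400],None,fx=5,fy=4,interpolation=cv2.INTER_CUBIC);cv2.imwrite('pics/wz9.png',z[:,:,::-1])
print('knob',ray(d,[(357.5,22.5)],.06,pose),'piv',ray(d,[(302,57)],.041,pose),'blank',ray(d,[(320.3,110.1)],.026,pose))
t=robot.snapshot('top');it=t['image'].astype(int)
bl=blob((it[...,0]>180)&(it[...,1]>130)&(it[...,2]<120),(304,185));print(bl,ray(t,[bl[0]],.026))
# hypotheses: recess at (rx,ry), y axis 110deg
for o in((.5665,.0158),(.5675,.0165)):
    y=np.array([np.cos(np.radians(110)),np.sin(np.radians(110))]);pv=np.array(o)+.052*y
    for k in((.5983,.0892),): 
        v=np.array(k)-pv;print(pv,np.degrees(np.arctan2(v[1],v[0])),np.hypot(*v))
```

```text
[350  15  16  17 204] [357.75980392  23.46078431]
knob [[0.59914445 0.08879123 0.06      ]] piv [[0.549448   0.06510515 0.041     ]] blank [[0.56710434 0.01725617 0.026     ]]
(array([304.55882353, 184.66911765]), np.int32(272)) [[0.56705632 0.01560022 0.026     ]]
[0.54871495 0.06466402] 26.32741410092329 0.05532351604856061
[0.54971495 0.06536402] 26.132720513128152 0.05411710409715848
```

View pics/wz9.png

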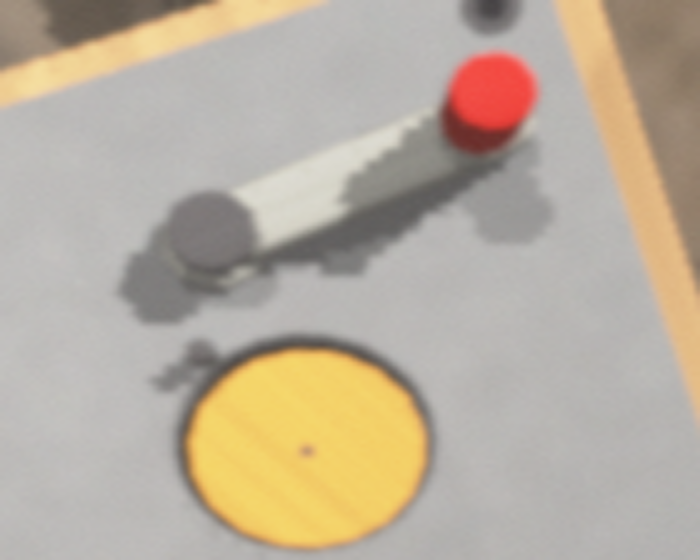

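Run:
```python
from plant import robot
from h import *
s=robot.read_state()
for r in plan(s['tool_pos'],s['tool_rot'],[((.584,.119,.13),26,8)],0): print(r)
```

```text
([2.0, -23.0, 4.0], np.float64(-3.2))
([3.0, -23.0, 4.0], np.float64(-3.2))
([5.0, -22.0, 4.0], np.float64(-3.2))
([6.0, -22.0, 4.0], np.float64(-3.2))
([7.0, -22.0, 4.0], np.float64(-3.2))
([8.0, -21.0, 4.0], np.float64(-3.2))
([9.0, -21.0, 4.0], np.float64(-3.2))
([11.0, -20.0, 4.0], np.float64(-3.2))
```

{"method": "move_arm", "body": {"increments": [{"translation":[2,-23,4],"twist":[0,0,-3.2]},{"translation":[3,-23,4],"twist":[0,0,-3.2]},{"translation":[5,-22,4],"twist":[0,0,-3.2]},{"translation":[6,-22,4],"twist":[0,0,-3.2]},{"translation":[7,-22,4],"twist":[0,0,-3.2]},{"translation":[8,-21,4],"twist":[0,0,-3.2]},{"translation":[9,-21,4],"twist":[0,0,-3.2]},{"translation":[11,-20,4],"twist":[0,0,-3.2]},{"translation":[0,0,0],"twist":[0,0,0]}], "hand": 225}}

```text
time: 14.38
tool_pos: [0.5811, 0.1361, 0.1258]
tool_rot: [0.97, 0.242, -0.002, 0.002]
contact_force: [0.6, 0.1, -0.5]
gripper_width: 0.011
```

```bash
cat > rel.py <<'E'
from plant import robot
from h import *
s=robot.read_state();p=s['tool_pos'];M=R.from_quat(s['tool_rot']).as_matrix()
print(p,'ang',np.degrees(np.arctan2(M[1,0],M[0,0])),'tilt z',M[:2,2],'w',s['gripper_width'],'F',s['contact_force'],s['time'])
pv=np.array([.549,.065,p[2]]);print('pivot in tool mm',(M.T@(pv-p)*1000).round(1),'knob',(M.T@(np.array([.5985,.089,p[2]])-p)*1000).round(1))
E
python3 rel.py; python3 chk.py 10
```

```text
[0.58106534 0.13607016 0.12583348] ang 28.005248916421614 tilt z [-0.00350318 -0.0049828 ] w 0.010986112455430732 F [ 0.59216248  0.09880445 -0.47194614] 14.375
pivot in tool mm [-61.7  47.7   0.5] knob [-6.7 49.7  0.2]
14.375 [0.58106534 0.13607016 0.12583348] [ 0.97027924  0.24196885 -0.00230239  0.00199354] [ 0.59216248  0.09880445 -0.47194614]
[ 44   0  63  81 959] [76.39416058 33.60271116] [[0.33278363 0.16375527 0.034     ]]
[ 101    0   93   46 3019] [144.85392514  18.9542895 ] [[0.37971912 0.20143706 0.034     ]]
[ 104   41   67   80 1944] [136.19341564  78.69444444] [[0.38871299 0.15357727 0.034     ]]
[425 169  45  75 803] [446.96637609 206.06351183] [[0.69259667 0.18505845 0.034     ]]
```

View pics/w10.png

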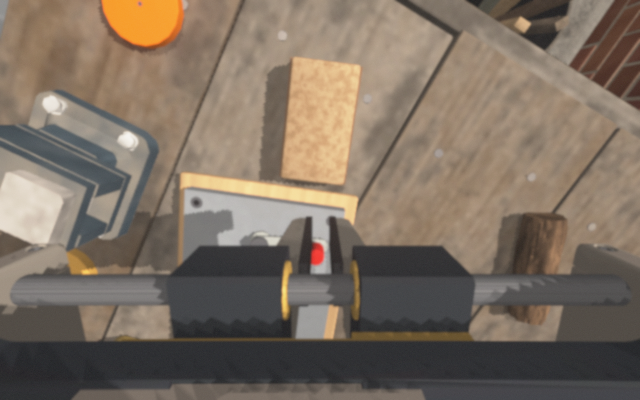

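{"method": "move_arm", "body": {"increments": [{"translation":[-3,5,25],"twist":[0,0,1]},{"translation":[-3,5,25],"twist":[0,0,1]},{"translation":[-1,5,22],"twist":[0,0,0]},{"translation":[0,0,6],"twist":[0,0,0]},{"translation":[0,0,0],"twist":[0,0,0]}]}}

```text
time: 15.15
tool_pos: [0.5843, 0.1082, 0.0493]
tool_rot: [0.976, 0.216, 0.0, 0.004]
contact_force: [-0.4, 0.6, -0.5]
gripper_width: 0.0109
```

```bash
python3 rel.py; python3 chk.py 11
```

```text
[0.58431806 0.10824011 0.04927384] ang 25.005625697984648 tilt z [ 0.00215643 -0.00777863] w 0.010923163797666757 F [-0.40204834  0.60862706 -0.47981752] 15.15
pivot in tool mm [-50.3  24.3   0.3] knob [ 4.7 23.4  0.2]
15.15 [0.58431806 0.10824011 0.04927384] [9.76276854e-01 2.16488372e-01 2.10647603e-04 4.03053634e-03] [-0.40204834  0.60862706 -0.47981752]
```

View pics/w11.png

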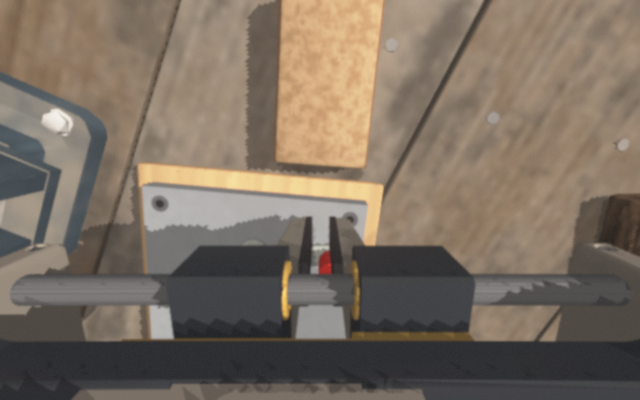

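View pics/sz11.png

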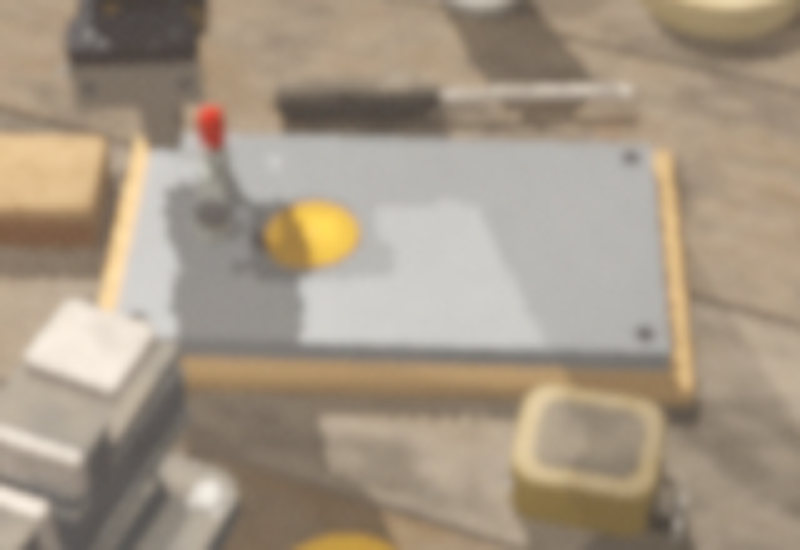

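The knob at (326,262) sits just ahead of the fingers, slightly right of the gap, so I'll centre on it and start the orbit.

{"method": "move_arm", "body": {"increments": [{"translation":[4.5,0,2],"twist":[0,0.3,0]},{"translation":[0,5,0],"twist":[0,0,0]},{"translation":[1.3,4.9,0],"twist":[0,0,5]},{"translation":[1.3,4.9,0],"twist":[0,0,5]},{"translation":[1.3,4.9,0],"twist":[0,0,5]},{"translation":[1.3,4.9,0],"twist":[0,0,5]},{"translation":[1.3,4.9,0],"twist":[0,0,5]},{"translation":[0,0,0],"twist":[0,0,0]}]}}

```text
time: 16.3
tool_pos: [0.6059, 0.0876, 0.0503]
tool_rot: [1.0, -0.004, 0.006, -0.0]
contact_force: [1.1, -0.0, -0.6]
gripper_width: 0.0105
```

```bash
python3 rel.py; python3 chk.py 12
```

```text
[0.60592432 0.08759968 0.05034112] ang -0.4914802497875408 tilt z [0.0119677  0.00066538] w 0.010539587310005214 F [ 1.10205455 -0.01720672 -0.62083431] 16.3
pivot in tool mm [-56.7  23.1  -0.7] knob [-7.4 -1.3 -0.1]
16.3 [0.60592432 0.08759968 0.05034112] [ 9.99972853e-01 -4.28658744e-03  5.98247593e-03 -3.58342772e-04] [ 1.10205455 -0.01720672 -0.62083431]
```

View pics/w12.png

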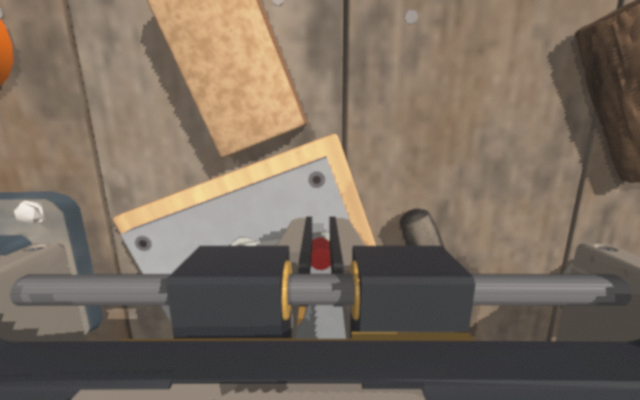

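View pics/sz12.png

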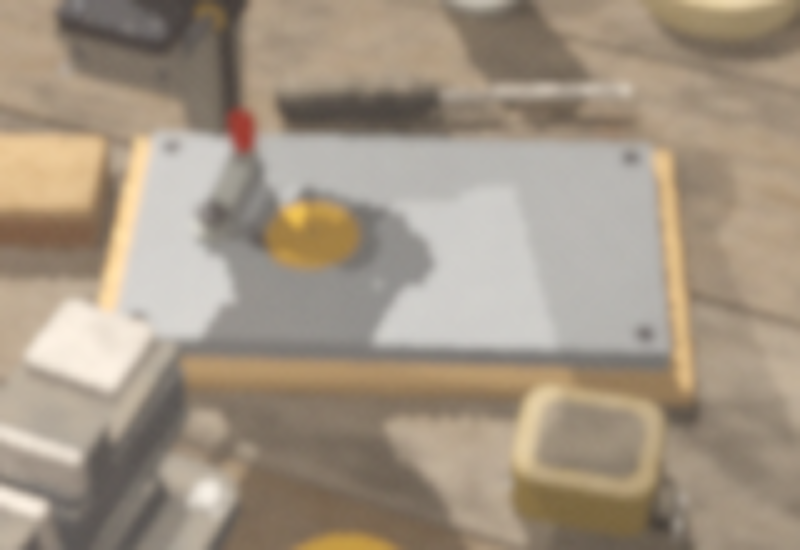

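The keeper turns with the hand, and the knob is held at (321,252) in the notch between the fingertips. Continuing.

{"method": "move_arm", "body": {"increments": [{"translation":[0,0,2.5],"twist":[0,-0.7,0]},{"translation":[1.5,5,0],"twist":[0,0,5]},{"translation":[1.5,5,0],"twist":[0,0,5]},{"translation":[1.5,5,0],"twist":[0,0,5]},{"translation":[1.5,5,0],"twist":[0,0,5]},{"translation":[1.5,5,0],"twist":[0,0,5]},{"translation":[1.5,5,0],"twist":[0,0,5]},{"translation":[1.5,5,0],"twist":[0,0,5]},{"translation":[1.5,5,0],"twist":[0,0,5]},{"translation":[0,0,0],"twist":[0,0,0]}]}}

```text
time: 17.7
tool_pos: [0.6103, 0.0513, 0.048]
tool_rot: [0.936, -0.351, 0.002, -0.004]
contact_force: [0.2, -0.9, 0.3]
gripper_width: 0.0107
```

```bash
python3 rel.py; python3 chk.py 13
```

```text
[0.61031976 0.05127309 0.04798958] ang -41.115317041529835 tilt z [0.0059213  0.00672503] w 0.010676012477898648 F [ 0.18260624 -0.92177877  0.32355364] 17.7
pivot in tool mm [-55.2  30.   -0.3] knob [-33.7 -20.6   0.2]
17.7 [0.61031976 0.05127309 0.04798958] [ 0.93630992 -0.3511462   0.00159138 -0.00418806] [ 0.18260624 -0.92177877  0.32355364]
[320 332 154   9 960] [408.096875   336.43229167] [[ 0.60003352 -0.06077802  0.034     ]]
```

View pics/w13.png

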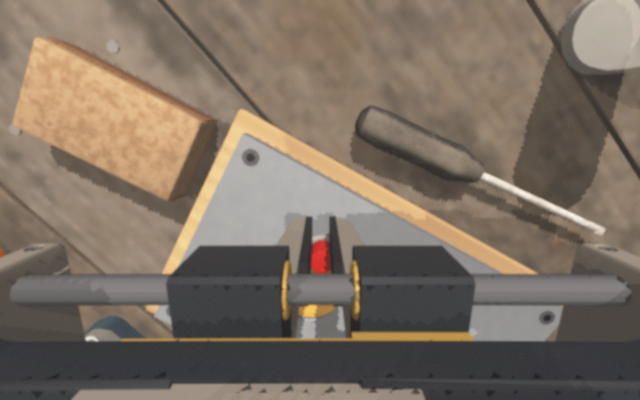

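View pics/sz13.png

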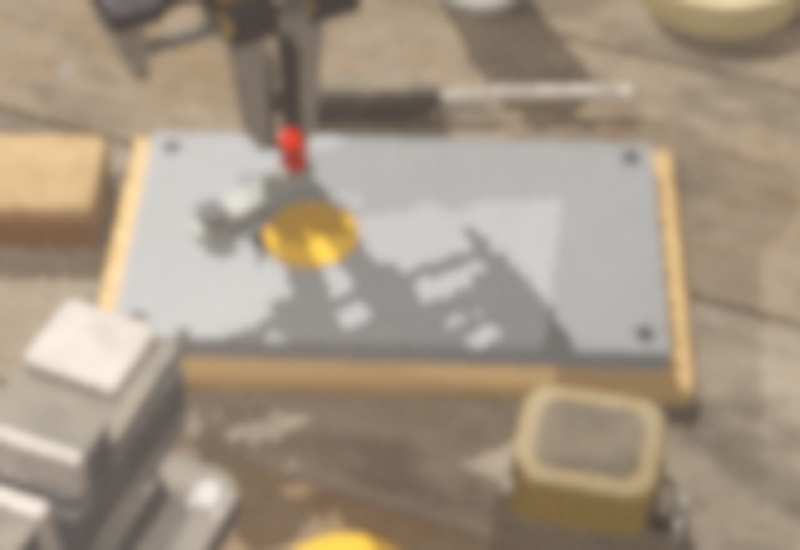

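{"method": "move_arm", "body": {"increments": [{"translation":[1.5,6,0],"twist":[0,0,4]},{"translation":[1.5,6,0],"twist":[0,0,4]},{"translation":[1.5,6,0],"twist":[0,0,4]},{"translation":[1.5,6,0],"twist":[0,0,4]},{"translation":[1,6,0],"twist":[0,0,4]},{"translation":[0,0,0],"twist":[0,0,0]}]}}

```text
time: 18.6
tool_pos: [0.5969, 0.027, 0.0485]
tool_rot: [0.861, -0.509, 0.005, -0.007]
contact_force: [0.7, -0.4, 0.3]
gripper_width: 0.0108
```

```bash
python3 rel.py; python3 chk.py 14
```

```text
[0.59685735 0.0269638  0.04853043] ang -61.18257957749381 tilt z [0.01568058 0.00635991] w 0.010779459466528281 F [ 0.69251191 -0.35705228  0.34186463] 18.6
pivot in tool mm [-56.4  23.6  -0.5] knob [-53.6 -31.3   0.4]
18.6 [0.59685735 0.0269638  0.04853043] [ 0.86079284 -0.50888516  0.005131   -0.00672757] [ 0.69251191 -0.35705228  0.34186463]
[ 236  333  238    8 1014] [395.84023669 336.53846154] [[ 0.54392726 -0.06681013  0.034     ]]
```

View pics/w14.png

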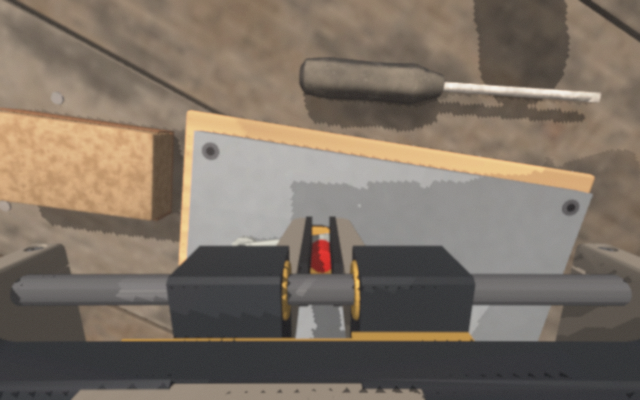

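View pics/sz14.png

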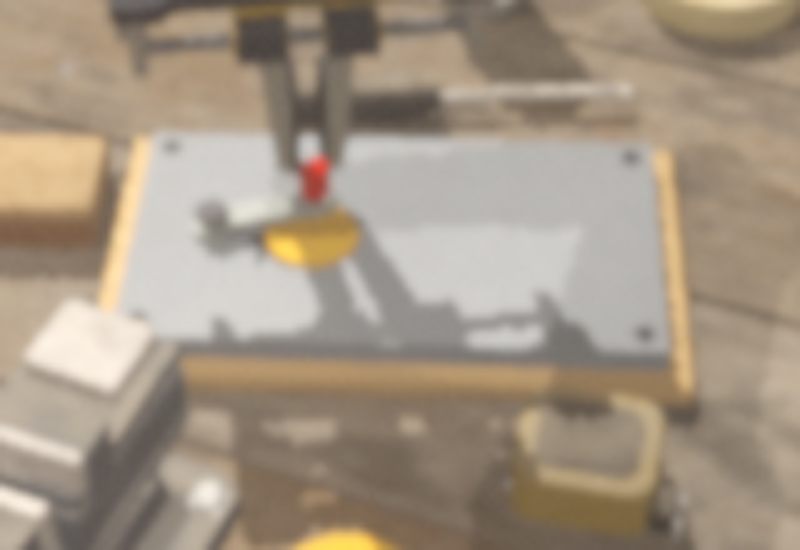

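{"method": "move_arm", "body": {"increments": [{"translation":[0.5,4.5,1],"twist":[-1,0,3]},{"translation":[0.5,4.5,0],"twist":[0,0,3]},{"translation":[0.5,4.5,0],"twist":[0,0,3]},{"translation":[0,3,0],"twist":[0,0,0]},{"translation":[0,0,0],"twist":[0,0,0]}]}}

```text
time: 19.38
tool_pos: [0.5865, 0.0188, 0.0487]
tool_rot: [0.819, -0.574, 0.004, -0.001]
contact_force: [1.3, -1.0, 0.3]
gripper_width: 0.011
```

```bash
python3 rel.py; python3 chk.py 15
```

```text
[0.58652597 0.01882281 0.04868015] ang -69.99450707279208 tilt z [ 0.00748753 -0.00309826] w 0.011036956260163797 F [ 1.34373892 -1.01236637  0.25935027] 19.375
pivot in tool mm [-56.2  19.5  -0.4] knob [-61.8 -35.3  -0.1]
19.375 [0.58652597 0.01882281 0.04868015] [ 0.8191775  -0.57352576  0.00395534 -0.00087815] [ 1.34373892 -1.01236637  0.25935027]
[352 333 121   7 822] [411.30170316 335.98053528] [[ 0.52318146 -0.0777513   0.034     ]]
```

View pics/sz15.png

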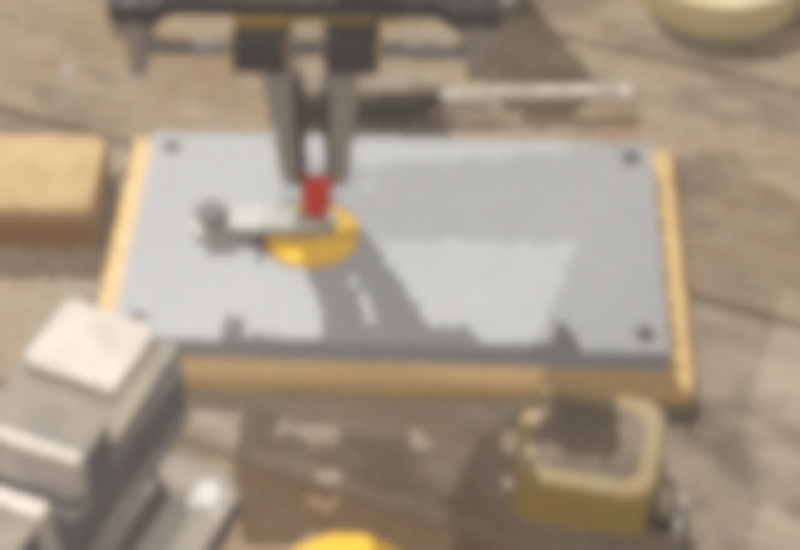

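{"method": "move_arm", "body": {"increments": [{"translation":[0,2.5,0],"twist":[0,0,0]},{"translation":[0,2,0],"twist":[0,0,0]},{"translation":[0,0,0],"twist":[0,0,0]}]}}

```text
time: 19.9
tool_pos: [0.5838, 0.0176, 0.049]
tool_rot: [0.819, -0.573, 0.005, -0.002]
contact_force: [3.0, -0.7, -3.0]
gripper_width: 0.011
```

```bash
python3 rel.py
```

```text
[0.58376621 0.0176373  0.0490425 ] ang -69.97835902423998 tilt z [ 0.0107973  -0.00296564] w 0.011002701006107299 F [ 3.0464482  -0.74162706 -3.01826145] 19.9
pivot in tool mm [-56.4  16.4  -0.5] knob [-62.  -38.3  -0.1]
```

{"method": "move_arm", "body": {"increments": [{"translation":[0,2,-0.5],"twist":[0,0,0]},{"translation":[0,2,0],"twist":[0,0,0]}]}}

```text
time: 20.15
tool_pos: [0.5829, 0.0169, 0.0501]
tool_rot: [0.819, -0.573, 0.008, -0.004]
contact_force: [6.9, -0.1, -2.9]
gripper_width: 0.0109
```

```bash
python3 rel.py; python3 chk.py 16
```

```text
[0.58287516 0.01688481 0.05010625] ang -69.94244994921192 tilt z [ 0.01686191 -0.00320651] w 0.010873054551794157 F [ 6.92045374 -0.13515337 -2.93447423] 20.15
pivot in tool mm [-56.8  15.3  -0.7] knob [-62.4 -39.4   0. ]
20.15 [0.58287516 0.01688481 0.05010625] [ 0.8194284  -0.5731173   0.007828   -0.00351843] [ 6.92045374 -0.13515337 -2.93447423]
[   0  168  146   57 1138] [ 76.32513181 211.6142355 ] [[0.53198284 0.17746955 0.034     ]]
[285 204  59  28 821] [315.83800244 215.9183922 ] [[0.58505314 0.02205074 0.034     ]]
[341 333 131   7 827] [409.98428053 336.01088271] [[ 0.51885347 -0.07934874  0.034     ]]
```

View pics/sz16.png

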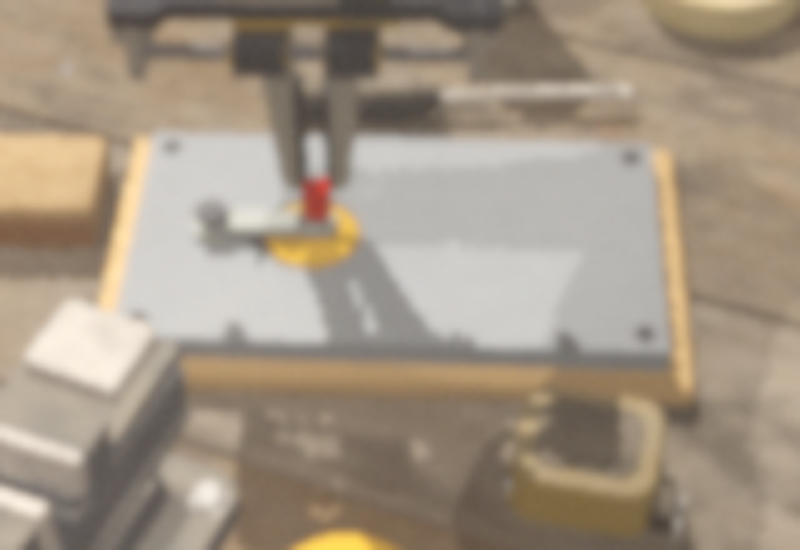

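View pics/w16.png

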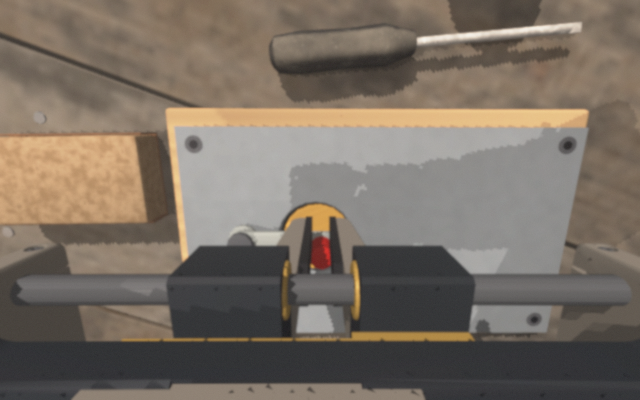

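Force has risen to 7 N against the roughly 1.5 N of keeper friction, with almost no further travel, so the keeper is at its stop. Backing away and up.

{"method": "move_arm", "body": {"increments": [{"translation":[0,-6,0],"twist":[0,0,0]},{"translation":[0,-8,0],"twist":[0,0,0]},{"translation":[0,-10,-20],"twist":[0,0,0]},{"translation":[0,-15,-50],"twist":[0,0,0]},{"translation":[0,-30,-50],"twist":[0,0,0]},{"translation":[0,-30,-10],"twist":[0,0,0]},{"translation":[0,0,0],"twist":[0,0,0]}]}}

```text
time: 21.18
tool_pos: [0.6718, 0.0553, 0.1823]
tool_rot: [0.82, -0.572, 0.0, 0.0]
contact_force: [-0.7, 0.0, -0.1]
gripper_width: 0.0108
```

```bash
python3 rel.py; python3 chk.py 17;python3 - <<'E'
from plant import robot
from h import *
t=robot.snapshot('top');it=t['image'].astype(int)
k=blob((it[...,0]>150)&(it[...,1]<80),(297,186));print(k,ray(t,[k[0]],.06))
w=cv2.imread('pics/w17.png');print(w.shape)
E
```

```text
[0.67181295 0.05528641 0.18231112] ang -69.82430040318752 tilt z [ 0.00068077 -0.00057531] w 0.01077640592176111 F [-0.65411386  0.02096335 -0.0998959 ] 21.175
pivot in tool mm [-5.150e+01  1.119e+02 -1.000e-01] knob [-56.9  57.2  -0.1]
21.175 [0.67181295 0.05528641 0.18231112] [ 8.20030495e-01 -5.72319656e-01  4.43758855e-04  4.10757115e-05] [-0.65411386  0.02096335 -0.0998959 ]
[  89  307   89   34 1014] [131.34911243 328.58974359] [[0.4044666 0.2210314 0.034    ]]
[ 327  332  147    9 1013] [406.56465943 336.15794669] [[ 0.51771125 -0.12205672  0.034     ]]
(array([305.90909091, 183.90909091]), np.int32(22)) [[0.56604294 0.01173426 0.06      ]]
(400, 640, 3)
```

View pics/tz17.png

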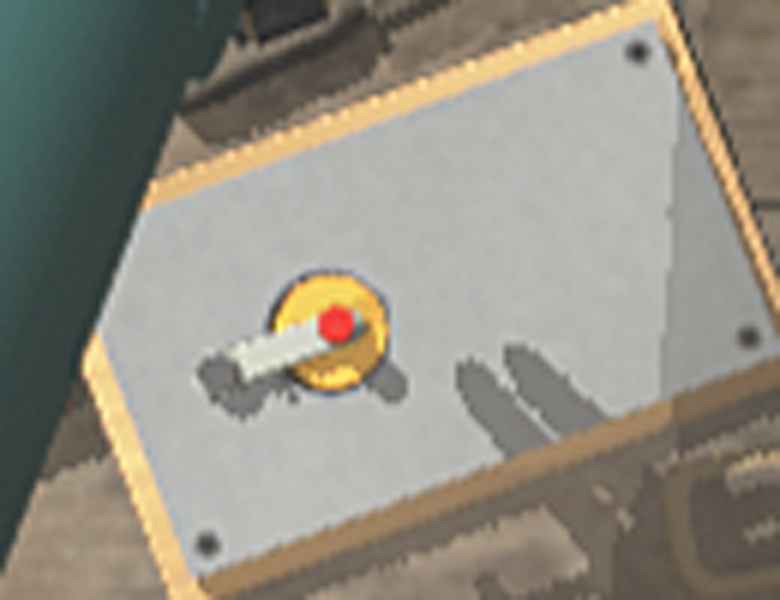

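View pics/sz17.png

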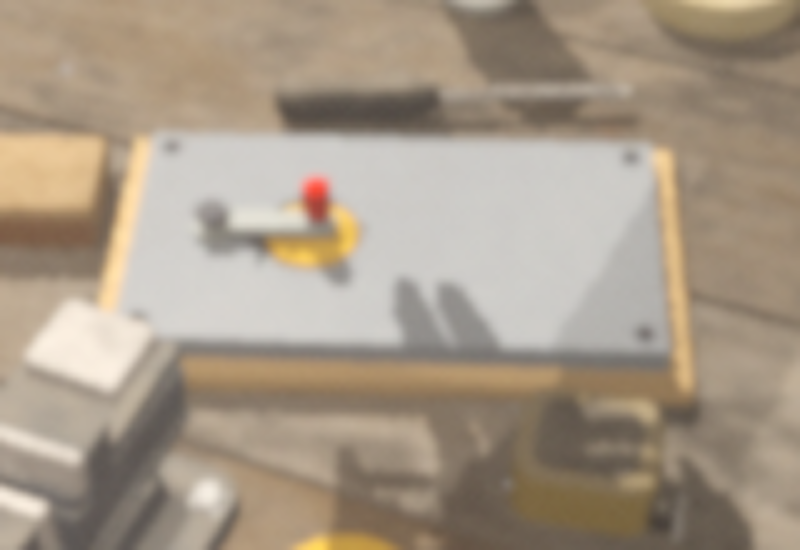

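The keeper lies across the blank, with the knob at (0.566, 0.012) and a heading of about -72°, against a stop at about -70°. The blank is flush, the bystanders look unmoved, and the hand is clear.

```bash
python3 -c "
from plant import robot
print(robot.finish_job())"
```

```text
the job is handed in; nothing more can be done
None
```

The brass blank is flat in the recess, the keeper is at its stop across it, and I handed the job in at about 21 s with the hand clear.

- **Blank:** I pushed it straight across the plate with the fingertips 30 mm apart until it dropped in. The wrist and scene views then showed it flush, with an even gap all round.
- **Keeper:** I pushed the knob round with the fingertips until the force rose to about 7 N with almost no more travel. The last top view puts it at about -72°, against an expected stop at about -70°. That difference is within camera error.
- **Bystanders:** the screwdriver and sanding block look unmoved in the last pictures. The tape measure was in shadow in those, but it still appears in place.
- **What went wrong:** the first push passed over the blank without moving it. The pictures put the fingertips about level with the TCP, not 19 mm ahead of it as stated. I backed off, went about 17 mm lower and pushed again.
- **What disagreed:** the wrist and top cameras differed by up to 4 mm on position. The blank and recess were offset the same way, so this did not affect the push.

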